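# Lower the headphone stand by one hole

## Task

The telescoping headphone stand on the desk is too tall: collapse it to the next hole down. Squeeze in the sprung button on the side of its head to free it, slide the head down a little, let go of the button, and then press the head gently down until the button snaps out in the next hole; do not run past that hole, do not force the stand, and leave everything else on the desk where it is.

Things in the scene. Friction and masses are not known exactly. Their poses are not given: they have to be found in the camera images.
- stand: Foot of the headphone stand: dark metal disc 116 mm across and 16 mm high with a boss 30 mm across up to 50 mm, fixed to the desk. Origin: centre of its underside, on the post's axis; z up; its y axis is the line along which the button moves. An aluminium mast 18 mm thick stands in it; on the mast slides a dark sleeve 26 mm thick that carries the head. How far the mast stands out of the foot differs from start to start by up to 30 mm, so read the height from the head.
- saddle_top (a point): Centre of the head's top face, where the head may be pressed down; on the post's axis; axes as the stand's. The head is a black block 34 mm along x, 40 mm along y and 36 mm high, topped by a saddle 74 mm along x and 26 mm along y with a lip at each x end 8 mm high; between the lips 64 mm of the saddle are flat. The block's centre is 28 mm below this point; its flat back face, against which the button is pinched, is 20 mm to +y of the axis.
- button_face (a point): Centre of the outer face of the round release button, 15 mm across, which sticks out of the head's -y side by 8 mm, at the mid-height of the block (28 mm below saddle_top). It is pushed in along +y; pinching it between one finger on it and the other finger on the head's back face (48 mm apart, 42 mm when fully in) is the way to press it. Axes as the stand's.
- release (a joint): Button travel, m: 0 = out, its pin (inside the sleeve) in a hole of the mast; 0.006 = fully in. Spring: 4 N to start, 8.5 N fully in. From 0.004 on the pin is clear and the head can slide. Let go between holes, the button stays 0.003 to 0.004 in, the pin rubbing on the mast, and snaps back to 0 at a hole. Over 40 N on the button, or over 35 N on the head once it is let go, damages the latch.
- head (a joint): How far the head has slid down from the top hole, m; about 0 at the start (1.5 mm of play either way in a hole), grows downward, hard stop at 0.052. The next hole is hidden in the sleeve, and its distance differs from stand to stand: anywhere from 0.026 to 0.040, so it must be felt. Sliding takes about 2 to 5 N, and the head stays where it is left. With the pin in a hole the head is locked and will not give. Running past 0.048 counts as having passed the hole.
- headphones_c (a point): Bystander, to be left alone: black over-ear headphones, 194x173x94 mm, far side of the desk; this point is its centre.
- mug_c (a point): Bystander, to be left alone: dotted white mug, 82x114x91 mm, in front of the stand; this point is its centre.
- clip_c (a point): Bystander, to be left alone: black binder clip, 32x29x38 mm, left of the stand; this point is its centre.
- card_wallet_c (a point): Bystander, to be left alone: thin grey card wallet, 61x90x9 mm, right of the stand; this point is its centre.
- eraser_c (a point): Bystander, to be left alone: eraser, 19x43x13 mm, behind the stand; this point is its centre.
- notebook_c (a point): Bystander, to be left alone: grey notebook, 220x150x14 mm, left part of the desk; this point is its centre.
There are look-alikes about, which are no part of the job. Leave any brown look-alike of the stand alone.

How it is judged:
On the way, in this order (a step that is already met when the one before it is completed fails the run):
1. the button is pressed and the head has left the top hole (value of joint head above 0.005 m and value of joint release above 0.002 m), for 0.05 s.
2. the fingers are off the button and its pin rides on the mast, short of the next hole (all of step 1 and contact force between the fingers and release below 0.1 N and value of joint head below 0.04 m), for 0.1 s.
At the end, for the whole second after the job is handed in: The head is 22 to 44 mm below its first position, with the button out to within 1.5 mm (its pin in the next hole), and at rest (value of joint head between 0.022 and 0.044 m and value of joint release below 0.0015 m and velocity of joint head below 0.005 m/s); the robot touches nothing.
It fails at once if the head ran past the next hole (more than 48 mm down) (value of joint head above 0.048 m).
It fails at once if the button was squeezed with more than 40 N (contact force between the fingers and release above 40 N).
It fails at once if with the button let go, the head was pushed with more than 35 N (contact force between the fingers and release below 0.1 N and contact force between any of the fingers, the arm and head above 35 N).
It fails at once if another thing on the desk was moved by more than 15 mm (distance of any of headphones_c, mug_c, clip_c, card_wallet_c, eraser_c, notebook_c from where it was at the start of the episode above 0.015 m).
It also fails if it takes over 45 s, if anything falls off the work surface, if the arm or the gripper's body presses on something with over 40 N, if the wrist force passes 120 N, or if a joint passes its speed limit or range.

## Robot

A 6-joint arm with a two-finger parallel gripper is mounted at the origin on a cart in front of the work surface, level with it; the furniture and walls round the work are solid. World frame = base frame: x ahead of the robot, y to its left, z up, the work surface at z = 0. Lengths are in m, angles in rad, forces in N, time in s.
With the tool pointing down it reaches from about 0.225 to 0.725 m from the base axis. Payload 3.1 kg.
Tool frame: the origin (TCP) lies on the centre line of the jaws, within the pads' length; the fingertips stand 19 mm ahead of it and the grasp point (between the pads) is the TCP; z points along the fingers, y is the line along which they close (so a half turn about z gives the same grasp; the last joint's range is limited). The gripper opens to 85 mm and grips with 20 to 120 N. Pads are 22 mm wide; open, the fingers measure 114 mm over their backs; the gripper's body (76 mm by 85 mm) begins 54 mm behind the grasp point. The pads swing forward as they close: fully open they stand 13 mm farther back than shut.
Start: joints at [-1.408, 0.048, 0.099, 1.622, 0, 1.443], TCP at [0.151, -0.503, 0.25] pointing down, gripper open.
Joint ranges: [-2.91, 2.91], [-0.99, 1.94], [-1.21, 1.42], [-2.12, 2.29], [-1.49, 1.47], [-3.14, 3.14]. Speed limits (rad/s): [2.79, 2.79, 3.14, 3.14, 3.14, 3.14].

## Interface

Orientations are given as [roll, pitch, yaw] about the fixed x, y, z axes, in that order (R = Rz(yaw) Ry(pitch) Rx(roll)).
In Python, from plant import reach, move_straight, movej, move_gripper, pause, inverse_kinematics, camera, get_calibration, PlanningError, close_job, read_t, read_qpos, read_joint_vel, read_tau, read_position, read_tcp_rot, read_wrist_force, read_torque, read_opening, read_grasp_force gives the robot as it stands. Calls block until the motion is done:
- reach(position, orientation): joint-space move of the TCP to a pose.
- move_straight(position, orientation=None, feed=0.15, contact_N=None): straight line of the TCP; orientation=None keeps the orientation; feed is the mean speed in m/s. With contact_N (N) it stops when the force on the tool has changed by that much, and returns True; else False.
- movej(angles): joint-space move.
- move_gripper(opening, f_grip=None): opening from 0.0 (shut) to 1.0 (fully open); f_grip is the grip in N (None keeps the last); returns when the fingers have stopped.
- pause(seconds).
- inverse_kinematics(position, orientation): joint angles nearest the present ones, or None.
- camera(name): name is "scene" or "top" or "wrist"; returns the picture (420x560x3 uint8, red, green, blue); there is no depth.
- get_calibration(name): a dict with "K" (3x3 intrinsics, pixels), "k1" (the pictures are not rectified: a ray, as slopes to the right and down, at radius r is drawn at 1 + k1 r^2 times it, then the intrinsics apply), "cam_to_world" (4x4, takes a point from camera to world coordinates). Camera axes: x right, y down, z forward; pixel columns grow to the right and rows downward; lengths in m; the calibration is good to about 2 mm. A picture is of the moment at which its call begins: read the wrist's pose just before it. get_calibration takes no time and is no camera call; for the wrist camera it gives the pose at the moment of the call.
A pose or a line that the arm cannot do raises PlanningError and nothing moves.
- close_job(): hands the job in; it is judged then, once.
Readings, each from a call of its own:
- read_t(): time.
- read_qpos(): joint angles.
- read_joint_vel(): joint speeds.
- read_tau(): joint torques, N m.
- read_position(): TCP position.
- read_tcp_rot(): TCP orientation.
- read_wrist_force(): force on the tool from outside, world axes, zero at the start.
- read_torque(): the same for the moment, N m.
- read_opening(): opening from 0.0 (shut) to 1.0 (fully open).
- read_grasp_force(): force on a finger pad.
Only numpy, scipy, OpenCV 4.12 (cv2) and the standard library are available. Lean on these libraries where they do the work, as an engineer would, in place of code of your own. Each camera call takes 0.05 s, during which the arm holds its last target. There are 200 camera calls.

## Working session

There is one attempt and no reset: what is moved stays moved. The work goes in short steps, each a Python script; the robot and the scene stay as the last script left them, time stands still between calls to the robot, and variables do not carry over. Pictures are saved under pics/ and viewed, at most 10 in all, crops included, and the job is handed in when it is done.

```bash
mkdir -p pics; python3 - <<'E'
from plant import *
import cv2
for n in("scene","top"):
    im=camera(n); cv2.imwrite(f"pics/{n}.png",im[:,:,::-1]); c=get_calibration(n); print(n,c)
E
```

```text
scene {'K': array([[396.3856404 ,   0.        , 276.03185338],
       [  0.        , 396.3856404 , 214.84572562],
       [  0.        ,   0.        ,   1.        ]]), 'k1': 0.033066682939750396, 'cam_to_world': array([[-0.60554018, -0.52596173,  0.5972314 ,  0.05419465],
       [-0.79562378,  0.41655049, -0.43985054,  0.5351971 ],
       [-0.01743248, -0.74151868, -0.67070572,  0.72325247],
       [ 0.        ,  0.        ,  0.        ,  1.        ]])}
top {'K': array([[480.37812895,   0.        , 277.79804283],
       [  0.        , 480.37812895, 206.18912435],
       [  0.        ,   0.        ,   1.        ]]), 'k1': -0.09596453216784706, 'cam_to_world': array([[-0.01682038, -0.99199573,  0.1251461 ,  0.44846374],
       [-0.99966985,  0.01425353, -0.02137812,  0.17601915],
       [ 0.01942323, -0.12546437, -0.99190797,  1.39689436],
       [ 0.        ,  0.        ,  0.        ,  1.        ]])}
```

View pics/scene.png

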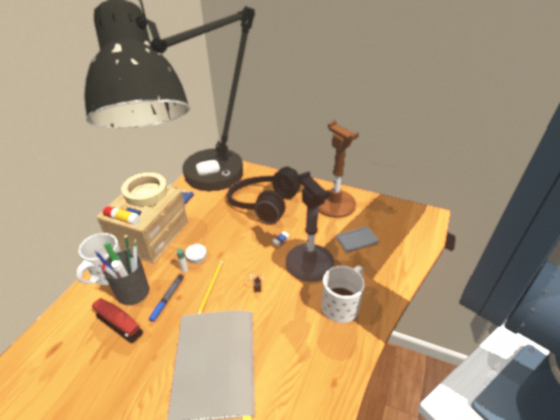

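View pics/top.png

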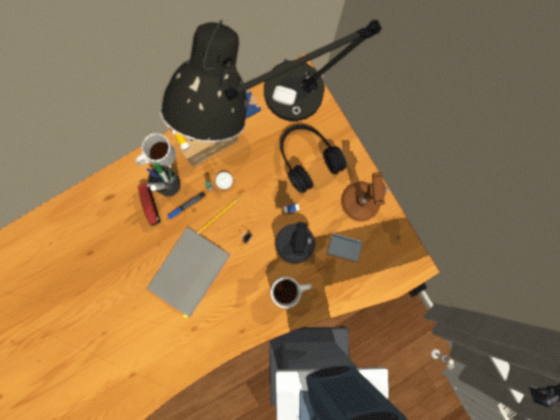

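The scene shows two stands. The dark one has its foot at scene (311,262) / top (295,243). The brown look-alike is at scene (337,203) / top (361,201), and the lamp base at top (293,92) is the only other dark disc. I choose the dark stand and will check it in a close crop.

```bash
cat > h.py <<'E'
import numpy as np, cv2
from plant import *
def ray(c,u,v):
    K=c["K"]; d=np.array([(u-K[0,2])/K[0,0],(v-K[1,2])/K[1,1]]); s=d.copy()
    for _ in range(20): s=d/(1+c["k1"]*(s@s))
    T=c["cam_to_world"]; r=T[:3,:3]@np.array([*s,1]); return T[:3,3],r/np.linalg.norm(r)
def onz(c,u,v,z):
    o,r=ray(c,u,v); return o+r*(z-o[2])/r[2]
def proj(c,P):
    T=c["cam_to_world"]; p=T[:3,:3].T@(np.asarray(P)-T[:3,3]); s=p[:2]/p[2]; s=s*(1+c["k1"]*(s@s))
    return s*c["K"][0,0]+c["K"][:2,2]
E
python3 - <<'E'
from h import *
a=cv2.imread("pics/scene.png")[165:285,265:365]; b=cv2.imread("pics/top.png")[205:285,250:340]
a=cv2.resize(a,(500,600),interpolation=cv2.INTER_CUBIC); b=cv2.resize(b,(300,267),interpolation=cv2.INTER_CUBIC)
b=cv2.copyMakeBorder(b,0,333,0,0,0); o=np.clip(np.hstack([a,b])*1.8,0,255); cv2.imwrite("pics/crop1.png",o)
c=get_calibration("top"); print(onz(c,295,243,.016))
c=get_calibration("scene"); print(onz(c,311,262,.016))
E
```

```text
[0.51534754 0.09860558 0.016     ]
[0.50188586 0.1069053  0.016     ][ WARN:0@0.269] global loadsave.cpp:1063 imwrite_ Unsupported depth image for selected encoder is fallbacked to CV_8U.
```

View pics/crop1.png

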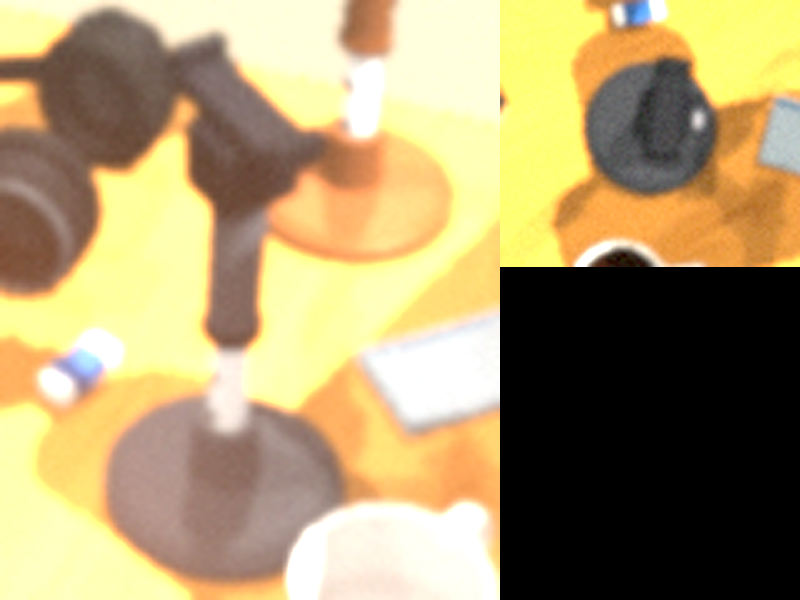

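The crop confirms the dark stand. The light button spot in the top view is at about (309,241), on the head's -y side (world), and the saddle runs roughly along x. Next I get a rough head position from two views, then take a wrist view.

```bash
cat >> h.py <<'E'
def tri(L):
    A=np.zeros((3,3));b=np.zeros(3)
    for o,r in L:
        M=np.eye(3)-np.outer(r,r); A+=M; b+=M@o
    p=np.linalg.solve(A,b); return p,[np.linalg.norm((np.eye(3)-np.outer(r,r))@(p-o)) for o,r in L]
E
python3 - <<'E'
from h import *
t=get_calibration("top");s=get_calibration("scene")
p,e=tri([ray(t,300.4,238),ray(s,314,184)]); print("head",p,e)
w=get_calibration("wrist"); print(w["K"],w["k1"]); 
import scipy.spatial.transform as S
R=w["cam_to_world"][:3,:3]; print(R, w["cam_to_world"][:3,3]-np.array(read_position()), read_tcp_rot())
for z in(.40,.36): 
  for y in(0,1.57,-1.57,3.14): print(z,y,inverse_kinematics([.5,.1,z],[3.14159,0,y]))
E
```

```text
head [0.51688661 0.09754402 0.23287455] [np.float64(0.00020306718549568457), np.float64(0.0002030671854955643)]
[[342.23931536   0.         274.75353909]
 [  0.         342.23931536 214.55880238]
 [  0.           0.           1.        ]] 0.003251929245236434
[[ 0.28677192 -0.91145012 -0.29499246]
 [-0.95799609 -0.2735818  -0.08600289]
 [-0.00231723  0.30726484 -0.95162122]] [0.07594362 0.02122268 0.12419094] [-3.13945983e+00 -2.84096605e-04  2.90795197e-01]
0.4 0 [ 6.58160563e-02  1.09409683e-01  4.72127827e-01  1.93351465e+00
 -2.64784452e-06 -3.07577660e+00]
0.4 1.57 [ 6.58146078e-02  1.09406268e-01  4.72124099e-01  1.93351151e+00
 -1.76627412e-07  1.63740726e+00]
0.4 -1.57 [ 6.58144032e-02  1.09412144e-01  4.72130514e-01  1.93351734e+00
  1.72409771e-07 -1.50577825e+00]
0.4 3.14 [6.58129524e-02 1.09408724e-01 4.72126780e-01 1.93351420e+00
 2.64756376e-06 6.74056060e-02]
0.36 0 [ 6.58160563e-02  6.86676504e-02  3.43525211e-01  1.84565406e+00
 -2.64784452e-06 -3.07577660e+00]
0.36 1.57 [ 6.58146078e-02  6.86643333e-02  3.43521710e-01  1.84565106e+00
 -1.76627412e-07  1.63740726e+00]
0.36 -1.57 [ 6.58144032e-02  6.86700410e-02  3.43527735e-01  1.84565667e+00
  1.72409771e-07 -1.50577825e+00]
0.36 3.14 [6.58129524e-02 6.86667187e-02 3.43524228e-01 1.84565366e+00
 2.64756376e-06 6.74056060e-02]
```

```bash
python3 - <<'E'
from h import *
import pickle
pi=np.pi
for i,(p,y) in enumerate([([.517,-.02,.33],-pi/2),([.44,.098,.36],pi)]):
    reach(p,[pi,0,y]); pause(.3)
    c=get_calibration("wrist"); im=camera("wrist"); cv2.imwrite(f"pics/w{i}.png",im[:,:,::-1]); pickle.dump(c,open(f"w{i}.pkl","wb"))
    print(read_position(),read_t(),proj(c,[.517,.098,.233]))
E
```

```text
[ 0.51699363 -0.020196    0.32997681] 3.1333 [275.24345278 366.59815667]
[0.44006547 0.09789546 0.35991595] 5.075 [276.19865784 298.87727218]
```

View pics/w0.png

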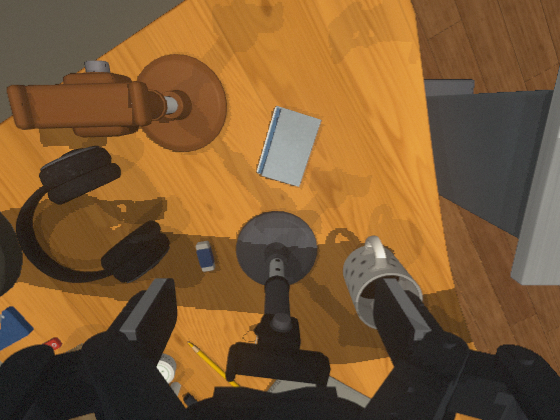

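View pics/w1.png

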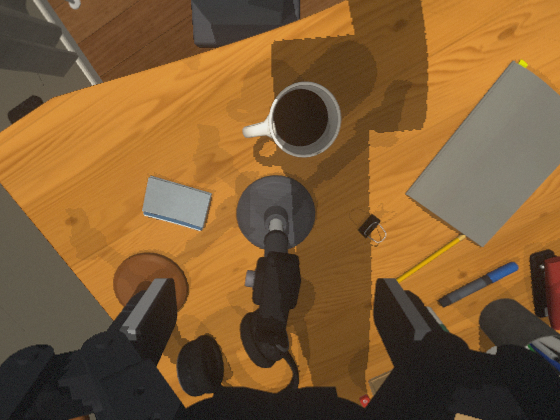

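w0 shows the foot at (277,247), the button at (281,323) and the saddle ends at about (228–330, 365). w1 shows the head at (277,280) and the button at (250,279). I'll enlarge and brighten both for precise pixels.

```bash
python3 - <<'E'
import cv2,numpy as np
o=[]
for f,(x,y,w,h) in(("w0",(222,300,115,90)),("w1",(225,230,100,130))):
    a=cv2.imread(f"pics/{f}.png")[y:y+h,x:x+w]; k=3.4 if f=="w0" else 4
    a=cv2.resize(a,None,fx=k,fy=k,interpolation=cv2.INTER_CUBIC); a=(255*(a/255.)**.45).astype(np.uint8)
    for i in range(0,w,10): cv2.putText(a,str(x+i),(int(i*k),8),0,.3,(0,0,255)); cv2.line(a,(int(i*k),10),(int(i*k),16),(0,0,255))
    for i in range(10,h,10): cv2.putText(a,str(y+i),(8,int(i*k)),0,.3,(0,0,255)); cv2.line(a,(0,int(i*k)),(6,int(i*k)),(0,0,255))
    o.append(cv2.copyMakeBorder(a,0,560-a.shape[0],0,0,0))
cv2.imwrite("pics/crop2.png",np.hstack(o)); print(np.hstack(o).shape)
E
```

```text
(560, 791, 3)
```

View pics/crop2.png

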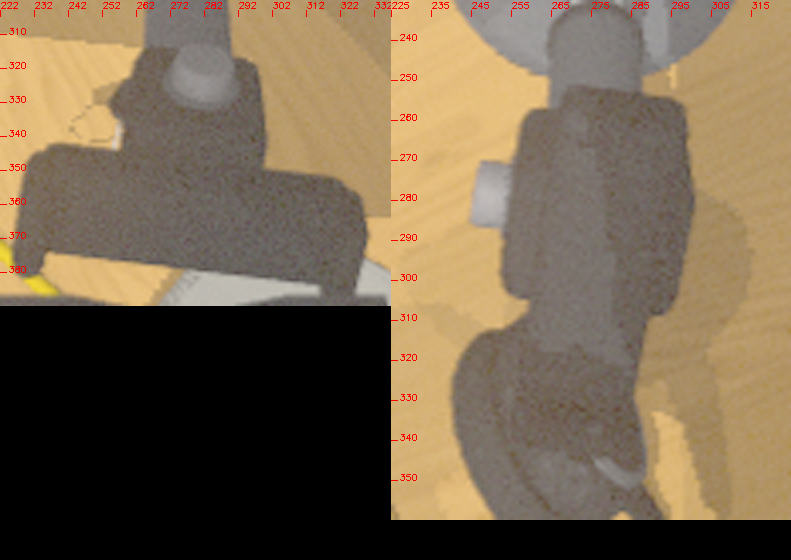

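```bash
python3 - <<'E'
from h import *
import pickle
c0,c1=[pickle.load(open(f"w{i}.pkl","rb")) for i in(0,1)]
t=get_calibration("top")
b,e=tri([ray(c0,281.6,318.2),ray(c1,245,278.5)]); print("button",b,e)
z=b[2]+.028
P=[onz(c0,222+u/3.4,300+v/3.4,z) for u,v in((45,253),(320,286))]
d=P[0]-P[1]; yaw=np.arctan2(d[1],d[0]); print("edge",P,"yaw",yaw)
ax=b[:2]+.028*np.array([-np.sin(yaw),np.cos(yaw)]); print("axis from button",ax)
for c,u,v in((c0,277.5,248),(c1,276,212.5),(t,295,243)): print("foot",onz(c,u,v,.016))
# foot by ring fit
for y in(yaw,):
  R=lambda x,yy,zz:[ax[0]+x*np.cos(y)-yy*np.sin(y),ax[1]+x*np.sin(y)+yy*np.cos(y),zz]
  for n,p in dict(saddle_end1=R(.037,.013,z),s2=R(-.037,.013,z),s3=R(.037,-.013,z),s4=R(-.037,-.013,z)).items():
    print(n,proj(c0,p),proj(c1,p))
E
```

```text
button [0.51145888 0.07013065 0.20850367] [np.float64(0.0002627366594960249), np.float64(0.0002627366594959145)]
edge [array([0.54848707, 0.102382  , 0.23650367]), array([0.48449429, 0.11194376, 0.23650367])] yaw -0.1483219663432346
axis from button [0.51559669 0.09782322]
foot [0.51362085 0.09044937 0.016     ]
foot [0.50989769 0.09863526 0.016     ]
foot [0.51534754 0.09860558 0.016     ]
saddle_end1 [228.2384002  377.31544138] [284.54081306 338.82696108]
s2 [320.39438313 388.32806529] [299.07792112 261.55513507]
s3 [231.84170774 350.27331776] [254.60232654 335.07271175]
s4 [326.67978004 361.95031719] [266.72575161 257.1527765 ]
```

```bash
python3 - <<'E'
from h import *
pi=np.pi; Y=[pi,0,pi-.148]
p=[.515,.096]
reach([*p,.31],Y); pause(.2); f0=read_wrist_force(); print(f0)
print("hit",move_straight([*p,.204],Y,feed=.08,contact_N=4),read_position(),read_t())
move_gripper(.64,20); print(read_opening(),read_grasp_force(),read_wrist_force())
for g in(.6,.57,.54,.51,.48):
    move_gripper(g,20); print(g,read_opening(),read_grasp_force(),np.round(read_wrist_force(),2))
print(read_t())
cv2.imwrite("pics/w2.png",camera("wrist")[:,:,::-1])
E
```

```text
[-0.23167699  0.1610057  -0.22588035]
hit False [0.5154535  0.09601529 0.2047998 ] 7.2
0.6376374815020341 0.0 [ 0.77526364 -0.13013621  0.08490573]
0.6 0.5969981103293178 0.0 [-1.01  0.59  0.02]
0.57 0.5688766948459811 1.3682495802640915 [-1.19 -2.79  1.69]
0.54 0.5397939264362155 4.387221112847328 [-0.34 -2.57  1.79]
0.51 0.5067518883634273 8.04815836250782 [-0.23  2.13  3.14]
0.48 0.48661555356733877 20.527321994304657 [-0.08  4.83  2.38]
8.7
```

```bash
python3 - <<'E'
from h import *
p=np.array(read_position())
print(move_straight(p-[0,0,.015],feed=.02,contact_N=18),read_position(),np.round(read_wrist_force(),2),read_grasp_force(),read_opening())
cv2.imwrite("pics/w3.png",camera("wrist")[:,:,::-1]); 
t=cv2.imread("pics/w2.png"); d=np.abs(cv2.imread("pics/w3.png").astype(int)-t); 
cv2.imwrite("pics/w23.png",np.clip(np.vstack([t[150:420,60:500],cv2.imread("pics/w3.png")[150:420,60:500]])*1.6,0,255).astype(np.uint8))
print(read_t())
E
```

```text
False [0.51526679 0.09761562 0.18882178] [ 1.44  5.37 -0.59] 20.283161401748657 0.4851207013740859
9.6833
```

View pics/w23.png

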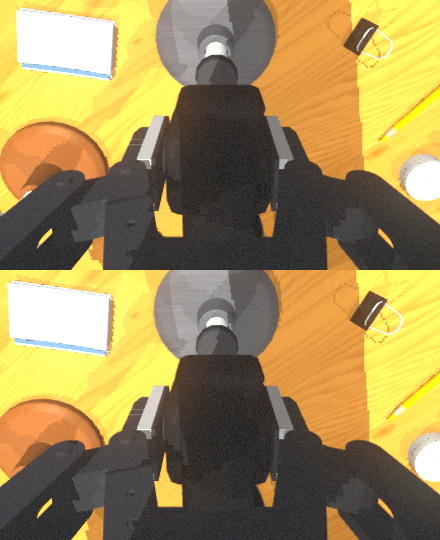

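The head moved down with the hand: less mast is visible and the grip is unchanged. Now I let go, back off, shut the fingers and feel downward.

```bash
python3 - <<'E'
from h import *
pi=np.pi
move_gripper(1.0); pause(.3); p=np.array(read_position()); print(read_opening(),np.round(read_wrist_force(),2))
move_straight([.5155,.0965,.31],feed=.1); move_gripper(0.0,20)
move_straight([.5155,.0965,.25],feed=.1); pause(.3); f0=read_wrist_force()
hit=move_straight([.5155,.0965,.228],feed=.01,contact_N=3); zc=read_position()[2]
print("touch",hit,zc,np.round(read_wrist_force()-np.array(f0),2),read_t())
cv2.imwrite("pics/w4.png",camera("wrist")[:,:,::-1])
if hit:
    print(move_straight([.5155,.0965,zc-.026],feed=.01,contact_N=12)); q=read_position()
    print(q,zc-q[2],np.round(read_wrist_force()-np.array(f0),2),read_t())
E
```

```text
1.0032879637343517 [-0.32 -0.28  0.59]
touch True 0.2364537114199479 [0.22 0.17 3.5 ] 15.0
True
[0.51553    0.0965697  0.22126842] 0.01518529255055287 [-0.82 -0.06  3.09] 16.6417
```

It hit resistance 15.2 mm below the touch height, so the head is about 31 mm down. I'll confirm the lock with a short second press.

```bash
python3 - <<'E'
from h import *
z=read_position()[2]; print(np.round(read_wrist_force(),2))
print(move_straight([.5155,.0965,z-.005],feed=.006,contact_N=12),z-read_position()[2],np.round(read_wrist_force(),2))
move_straight([.5155,.0965,.31],feed=.08); move_gripper(1.0)
reach([.517,-.02,.33],[np.pi,0,-np.pi/2]); pause(.3)
a=cv2.imread("pics/w0.png")[200:400,200:360];b=camera("wrist")[200:400,200:360,::-1]
o=cv2.resize(np.hstack([a,b]),None,fx=2.5,fy=2.5,interpolation=cv2.INTER_CUBIC); cv2.imwrite("pics/end.png",(255*(o/255.)**.45).astype(np.uint8)); print(read_t())
E
```

```text
[-1.11  0.03  3.33]
True -1.7443593296806448e-05 [-0.89  0.22  3.88]
21.3333
```

View pics/end.png

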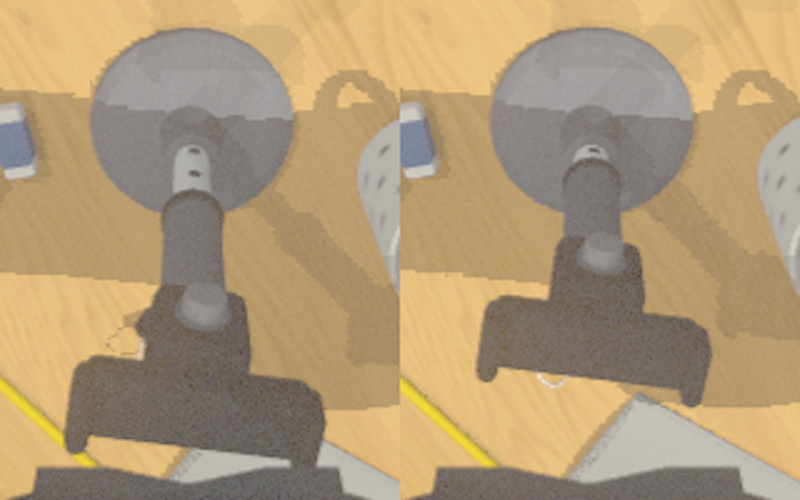

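Comparing the two views, the head (right: button at about crop (603,252)) is clearly lower and the button sticks out as far as before. The second press gave no travel, the bystanders in view have not moved, and the arm is clear.

```bash
python3 -c "
from plant import *
print(close_job())"
```

```text
the job is handed in; nothing more can be done
None
```

I lowered the stand's head about 31 mm to the next hole: the button is out again, a second press gave no movement, and I handed the job in at about 21 s with the arm clear of everything (the judge's result wasn't shown).

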